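# Pack the candle glass away and shut the box

## Robot

A 7-joint arm with a two-finger parallel gripper is mounted at the origin on the work surface. World frame = base frame: x ahead of the robot, y to its left, z up, the work surface at z = 0. Lengths are in m, angles in rad, forces in N, time in s.
With the tool pointing down it reaches from about 0.425 to 0.95 m from the base axis. Payload 4.7 kg.
Tool frame: the origin (TCP) lies on the centre line of the jaws, within the pads' length; the fingertips stand robot.nose_length ahead of it and the grasp point (between the pads) lies 8 mm behind it (robot.nose_length is the distance from the TCP to the fingertips, in m); z points along the fingers, y is the line along which they close (so a half turn about z gives the same grasp; the last joint's range is limited). The gripper opens to 85 mm and grips with 20 to 120 N. Pads are 22 mm wide; open, the fingers measure 114 mm over their backs; the gripper's body (76 mm by 85 mm) begins 54 mm behind the grasp point. The pads swing forward as they close: fully open they stand 13 mm farther back than shut.
Start: joints at [-1.376, 0.469, -0.049, 1.532, 0.024, 1.141, -0.082], TCP at [0.15, 0.658, 0.242] pointing down, gripper open.
Joint ranges: [-2.59, 2.59], [-0.33, 1.99], [-1.39, 1.29], [0.1, 2.45], [-1.04, 4.18], [0.21, 1.99], [-2.66, 2.66]. Speed limits (rad/s): [2.57, 2.57, 3.14, 3.14, 3.14, 3.14, 3.14].

## Interface

Orientations are given as [roll, pitch, yaw] about the fixed x, y, z axes, in that order (R = Rz(yaw) Ry(pitch) Rx(roll)).
In Python, from plant import robot gives the robot as it stands. Calls block until the motion is done:
- robot.goto(position, orientation): joint-space move of the TCP to a pose.
- robot.move_straight(position, vel=0.15, attitude=None, contact_N=None): straight line of the TCP; attitude=None keeps the orientation; vel is the mean speed in m/s. With contact_N (N) it stops when the force on the tool has changed by that much, and returns True; else False.
- robot.move_joints(angles): joint-space move.
- robot.grip(opening, strength=None): opening from 0.0 (shut) to 1.0 (fully open); strength is the grip in N (None keeps the last); returns when the fingers have stopped.
- robot.sleep(seconds).
- robot.inverse_kinematics(position, orientation): joint angles nearest the present ones, or None.
- robot.sense(): the state.
- robot.grab_frame(name): name is "scene" or "top" or "wrist"; returns a dict with "image" (420x560x3 uint8, red, green, blue), "range_z" (420x560 float32, m along the optical axis (not along the pixel's ray), 0 where there is no reading), "fx", "fy", "cx", "cy" (pixels), "R" (3x3) and "t" (3): a world point X has camera coordinates R X + t. Camera axes: x right, y down, z forward; pixel columns grow to the right and rows downward; lengths in m; the calibration is good to about 2 mm. A picture is of the moment at which its call begins.
A pose or a line that the arm cannot do raises robot.IKError and nothing moves.
- robot.close_job(): hands the job in; it is judged then, once.
The state is a dict: "t": time; "joint_pos": joint angles; "joint_velocities": joint speeds; "effort": joint torques, N m; "tcp_pos": TCP position; "tcp_rot": TCP orientation; "wrist_force": force on the tool from outside, world axes, zero at the start; "torque": the same for the moment, N m; "opening": opening from 0.0 (shut) to 1.0 (fully open); "gripper_force": force on a finger pad.
Only numpy, scipy, OpenCV 4.12 (cv2) and the standard library are available. Lean on these libraries where they do the work, as an engineer would, in place of code of your own. Each camera call takes 0.05 s, during which the arm holds its last target. There are 200 camera calls.

## Task

Dinner is over: put the candle glass that still stands on the table into the open wooden box, upright beside the one already packed, then lower the lid until it is fully closed, without slamming it. The glass is thin: squeeze it with no more than 40 newtons and set it down softly, do not drop it. Leave the other things on the table and the packed glass standing where they are.

Things in the scene. Friction and masses are not known exactly. Their poses are not given: they have to be found in the camera images.
- candle: The candle glass to pack: straight round amber glass, 56 mm across and 85 mm tall, 0.25 kg or so, filled with white wax to 10 mm below the rim, standing on the table. It is round: its yaw means nothing. Origin: centre of its underside, z up.
- packed: An identical candle glass (56 mm across, 85 mm tall) already standing in one end of the box. Origin: centre of its underside.
- box: Pale wooden box, too heavy to shift, outside 160 mm (its x) by 260 mm (its y) by 110 mm high, walls and floor 8 mm thick, so inside 144 by 244 mm with the inner floor 8 mm above the table. Origin: centre of its underside. The hinge runs along y at x = +80 mm, the front wall is at x = -80 mm. The packed glass stands near y = -78 mm; the free room is the other end (y from -30 to +120 mm).
- lid (a joint): Angle of the box's hinged wooden lid in rad: 0 closed flat on the rim, grows as it opens; it starts about upright (1.55 to 1.85). The hinge is stiff: the lid stays where it is left, and pushing it takes about 3 to 7 N at its middle.
- lid_hinge (a point): Point on the hinge axis, middle of the box's far rim, 110 mm above the table. The axis runs along the box's y. The lid is a flat board 160 mm (from the hinge to its free edge) by 260 mm by 8 mm thick; closed, its upper face is 119 mm above the table.
- lid_handle (a point): Brass knob on the lid's outer face, 28 mm across, standing 43 mm off the face, 130 mm from the hinge on the lid's centre line. The point lies 35 mm off the face on the knob's axis.
- tumbler: Clear empty water glass, 72 mm across the rim, 100 mm tall. Bystander. Origin: centre of its underside, as for all below.
- mill: Turned wooden pepper mill, 56 mm across, 165 mm tall. Bystander.
- wineglass: Clear stemmed wine glass, 80 mm across, 183 mm tall. Bystander.
- can: Drinks can, 66 mm across, 115 mm tall. Bystander.
- plate: White dinner plate, 260 mm across, 22 mm high. Bystander.
Things that resemble listed ones, but are neither listed nor needed, are in the scene too. What is shaped like the candle but pink or purple is not meant.

How it is judged:
On the way:
1. the candle glass stands upright in the box, let go, with the lid still open (x of candle in the frame of box between -0.05 and 0.05 m and y of candle in the frame of box between -0.1 and 0.1 m and z of candle in the frame of box below 0.014 m and angle between candle's own z axis and vertical below 0.15 rad and contact force between the fingers and candle below 0.1 N and value of joint lid above 0.6 rad), for 0.2 s.
At the end, for the whole second after the job is handed in: The candle glass stands at rest on the box's floor, upright within 0.15 rad, and the lid is closed within 0.04 rad (x of candle in the frame of box between -0.05 and 0.05 m and y of candle in the frame of box between -0.1 and 0.1 m and z of candle in the frame of box below 0.014 m and angle between candle's own z axis and vertical below 0.15 rad and linear speed of candle below 0.02 m/s and value of joint lid below 0.04 rad); the robot touches nothing.
It fails at once if the candle glass is squeezed with more than 40 N (80 N counted over both fingers) (contact force between the fingers and candle above 80 N).
It fails at once if the candle glass is dropped (moves faster than 0.6 m/s with no finger on it) or set down hard (over 40 N on the box) ((linear speed of candle above 0.6 m/s and contact force between the fingers and candle below 0.5 N) or contact force between candle and box above 40 N).
It fails at once if the lid is slammed (faster than 2.5 rad/s in its last 0.3 rad) (value of joint lid below 0.3 rad and velocity of joint lid below -2.5 rad/s).
It fails at once if the packed glass is tipped or shifted more than 40 mm (distance of packed from where it was at the start of the episode above 0.04 m or angle between packed's own z axis and vertical above 0.3 rad).
It fails at once if another thing on the table is tipped or shifted more than 40 mm (distance of any of tumbler, mill, wineglass, can, plate from where it was at the start of the episode above 0.04 m or angle between any of tumbler, mill, wineglass, can's own z axis and vertical above 0.3 rad).
It also fails if it takes over 64 s, if anything falls off the work surface, if the arm or the gripper's body presses on something with over 40 N, if the wrist force passes 120 N, or if a joint passes its speed limit or range.

## Working session

There is one attempt and no reset: what is moved stays moved. The work goes in short steps, each a Python script; the robot and the scene stay as the last script left them, time stands still between calls to the robot, and variables do not carry over. Pictures are saved under pics/ and viewed, at most 10 in all, crops included, and the job is handed in when it is done.

```bash
mkdir -p pics; ls; python3 - <<'E'
from plant import robot
import cv2,numpy as np,pickle
d={}
for n in("scene","top"):
    f=robot.grab_frame(n);d[n]=f
    cv2.imwrite(f"pics/{n}0.png",f["image"][:,:,::-1])
    print(n,f["fx"],f["cx"],f["cy"],(-f["R"].T@f["t"]).round(3),f["R"].round(2).tolist())
pickle.dump(d,open("f0.pkl","wb"))
s=robot.sense();print(s["t"],s["tcp_pos"],s["tcp_rot"],s["opening"],robot.nose_length)
E
```

```text
pics
scene 508.59284549451684 277.59468019463174 209.04194268916484 [1.703 0.333 1.074] [[-0.39, 0.92, -0.0], [0.57, 0.24, -0.78], [-0.72, -0.31, -0.62]]
top 414.9955284976412 287.71032421427265 212.68022324155186 [ 0.337 -0.124  1.418] [[-0.09, -1.0, 0.0], [-0.97, 0.09, -0.21], [0.21, -0.02, -0.98]]
0.1 [0.14968672 0.65767052 0.24136208] [-3.13983391e+00  7.29750083e-05  2.91782288e+00] 0.9988945169052507 0.011
```

View pics/scene0.png

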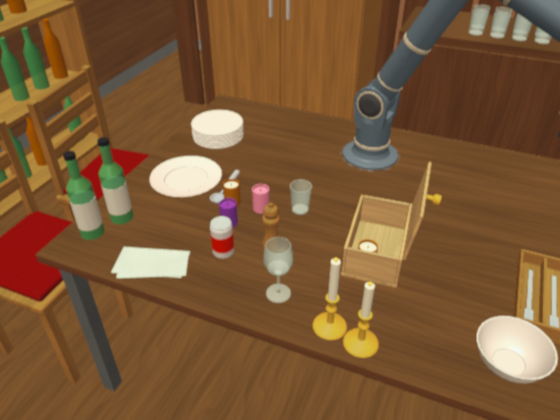

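View pics/top0.png

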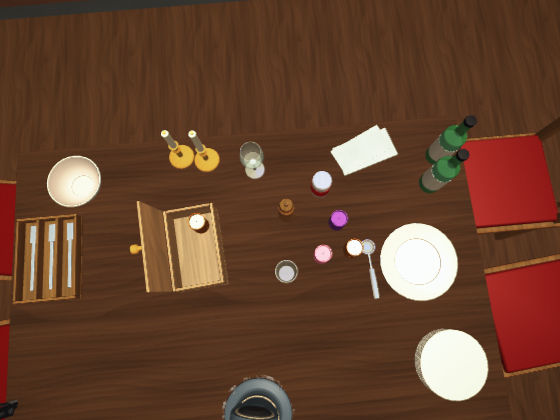

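The top view shows three candle-shaped glasses on the table: amber at top (355,248) / scene (231,192), pink at (323,254) / (260,198), and purple at (339,219) / (228,212). The packed glass is in the box at (198,222). By the description it is the amber one at (355,248). The box is at about (195,247), with its hinge to the left, the lid upright, and the free room nearer the robot.

```bash
cat > h.py <<'E'
import numpy as np,cv2
def cloud(f):
    z=f["range_z"];v,u=np.mgrid[:z.shape[0],:z.shape[1]]
    c=np.stack([(u-f["cx"])/f["fx"]*z,(v-f["cy"])/f["fy"]*z,z],-1)
    P=(c-f["t"])@f["R"];P[z<=0]=np.nan
    return P
def proj(f,X):
    c=f["R"]@np.array(X)+f["t"];return f["fx"]*c[0]/c[2]+f["cx"],f["fy"]*c[1]/c[2]+f["cy"]
E
python3 - <<'E'
import pickle,numpy as np,cv2
from h import *
d=pickle.load(open("f0.pkl","rb"))
t,s=d["top"],d["scene"];P,Q=cloud(t),cloud(s)
for n,(u,v) in dict(amber=(355,248),pink=(323,254),purple=(339,219),packed=(198,222),mill=(286,206),tumb=(287,272),can=(322,180),strainer=(368,247),spoonhandle=(374,280),plate=(418,262),knob=(135,249),wine=(252,160)).items():
    q=P[v-2:v+3,u-2:u+3].reshape(-1,3);print(n,np.nanmedian(q,0).round(3))
print("amber scene",Q[184:200:3,231].round(3).tolist())
# candle points in both views
for n,C in(("top",P),("scene",Q)):
    c=np.nanmedian(P[246:251,353:358].reshape(-1,3),0)
    m=(np.hypot(C[...,0]-c[0],C[...,1]-c[1])<.045)&(C[...,2]>.06)
    q=C[m];print(n,m.sum(),q.min(0).round(3),q.max(0).round(3),cv2.minEnclosingCircle(q[:,:2].astype(np.float32)))
# rim of box and lid, both views
for n,C in(("top",P),("scene",Q)):
    b=(C[...,0]>.25)&(C[...,0]<.8)&(C[...,1]>0.02)&(C[...,1]<.5)
    m=b&(abs(C[...,2]-.11)<.006); q=C[m][:,:2].astype(np.float32)
    print(n,"rim",len(q),cv2.minAreaRect(q),np.median(C[m][:,2]),cv2.boxPoints(cv2.minAreaRect(q)).round(3).tolist())
    m=b&(C[...,2]>.14);q=C[m];print("lid",len(q),q.min(0).round(3),q.max(0).round(3))
a=cv2.resize(t["image"][200:300,310:410],(400,400),interpolation=2)
b=cv2.resize(s["image"][150:250,190:290],(400,400),interpolation=2)
cv2.imwrite("pics/crop1.png",np.hstack([a,b])[:,:,::-1])
E
```

```text
amber [ 0.484 -0.358  0.074]
pink [ 0.474 -0.252  0.075]
purple [ 0.584 -0.316  0.074]
packed [0.614 0.146 0.084]
mill [ 0.626 -0.145  0.154]
tumb [ 0.432 -0.13   0.003]
can [ 0.711 -0.271  0.114]
strainer [ 0.491 -0.414  0.003]
spoonhandle [ 0.378 -0.417  0.016]
plate [ 0.425 -0.577  0.004]
knob [0.519 0.294 0.244]
wine [ 0.81  -0.048  0.091]
amber scene [[0.484, -0.358, 0.077], [0.501, -0.349, 0.078], [0.514, -0.342, 0.077], [0.513, -0.344, 0.063], [0.514, -0.344, 0.051], [0.568, -0.314, 0.085]]
top 246 [ 0.46  -0.38   0.062] [ 0.514 -0.326  0.09 ] ((0.4883776605129242, -0.35340234637260437), 0.02856547199189663)
scene 221 [ 0.462 -0.384  0.06 ] [ 0.524 -0.327  0.089] ((0.49438923597335815, -0.35869741439819336), 0.03355894982814789)
top rim 696 ((0.5344537496566772, 0.16360050439834595), (0.2604527473449707, 0.1634463369846344), 5.114761829376221) 0.108659137951234 [[0.3970000147819519, 0.2329999953508377], [0.41200000047683716, 0.07100000232458115], [0.6710000038146973, 0.09399999678134918], [0.6570000052452087, 0.25699999928474426]]
lid 1960 [0.397 0.233 0.14 ] [0.656 0.31  0.274]
scene rim 604 ((0.5364366173744202, 0.16323287785053253), (0.26840853691101074, 0.16768644750118256), 5.850937843322754) 0.10829572981116944 [[0.39399999380111694, 0.2329999953508377], [0.41100001335144043, 0.06599999964237213], [0.6779999732971191, 0.09399999678134918], [0.6610000133514404, 0.25999999046325684]]
lid 832 [0.398 0.232 0.14 ] [0.664 0.308 0.273]
```

View pics/crop1.png

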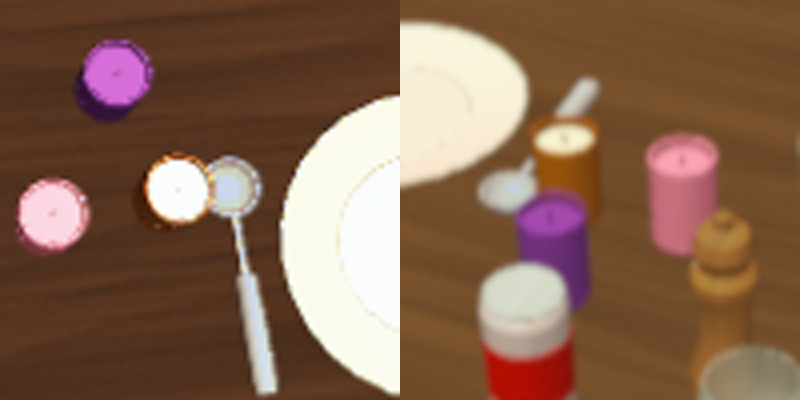

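The crop confirms the amber glass at crop (180,190), with white wax. A ladle bowl lies against its right side and the pink and purple glasses are each about 100 mm away. I will close the fingers along the -40°/140° line, which is free of all three.

```bash
cat >> h.py <<'E'
D=np.pi/180
BC=np.array([.5345,.1630]);BA=5.2*D
def box(x,y,z): # box frame -> world
    X=np.array([-np.sin(BA),np.cos(BA)]);Y=np.array([-np.cos(BA),-np.sin(BA)])
    return [*(BC+x*X+y*Y),z]
def st(r):
    s=r.sense();print("t",round(s["t"],2),"tcp",np.round(s["tcp_pos"],4),np.round(s["tcp_rot"],3),"F",np.round(s["wrist_force"],1),"open",round(s["opening"],3),"gf",np.round(s["gripper_force"],1),"q",np.round(s["joint_pos"],2))
E
python3 - <<'E'
from plant import robot
from h import *
for y in(50,-130):print(y,robot.inverse_kinematics([.4875,-.354,.054],[np.pi,0,y*D]))
for y in(95,-85):print(y,robot.inverse_kinematics(box(0,.045,.062),[np.pi,0,y*D]))
p=robot.sense()["tcp_pos"];robot.move_straight([p[0],p[1],.45],vel=.3);st(robot)
robot.goto([.40,.10,.48],[np.pi,0,95*D]);st(robot)
robot.goto([.4875,-.354,.25],[np.pi,0,50*D]);st(robot)
robot.sleep(.2)
f=robot.grab_frame("wrist");cv2.imwrite("pics/w1.png",f["image"][:,:,::-1])
P=cloud(f);m=(np.hypot(P[...,0]-.4875,P[...,1]+.354)<.05)&(P[...,2]>.06)
q=P[m];print(m.sum(),q[:,2].max(),cv2.minEnclosingCircle(q[:,:2].astype(np.float32)),proj(f,[.4875,-.354,.085]))
E
```

```text
50 [-0.15882879  0.88261967  1.10405048  1.90849902 -0.95885597  1.00229563
  0.69752889]
-130 [-0.15882879  0.88261967  1.10405048  1.90849902 -0.95885597  1.00229563
 -2.44406376]
95 [-0.69349015  0.47236504  0.37786937  2.08675043 -0.28835212  0.63143286
 -0.03145298]
-85 [ 0.4500951   0.80023901 -1.18247081  2.02445871  0.91873747  0.98907283
  2.01538329]
t 0.94 tcp [0.1495 0.6571 0.4479] [-3.138  0.     2.918] F [ 0.4  0.1 -1.5] open 1.0 gf 0.0 q [-1.39  0.38 -0.04  1.21  0.01  1.56 -0.07]
t 3.13 tcp [0.4    0.1014 0.4799] [-3.141e+00  1.000e-03  1.661e+00] F [0.1 0.3 0.8] open 1.002 gf 0.0 q [-0.94 -0.15  0.5   1.73  0.07  1.55 -0.35]
t 5.01 tcp [ 0.4887 -0.3527  0.2503] [ 3.141e+00 -1.000e-03  8.760e-01] F [0.2 0.2 0.1] open 1.001 gf 0.0 q [-0.17  0.5   1.03  1.74 -0.47  1.17  0.31]
24608 0.32555981778111803 ((0.4889630675315857, -0.35242435336112976), 0.049904659390449524) (np.float64(272.81486188265666), np.float64(186.58166528231285))
```

View pics/w1.png

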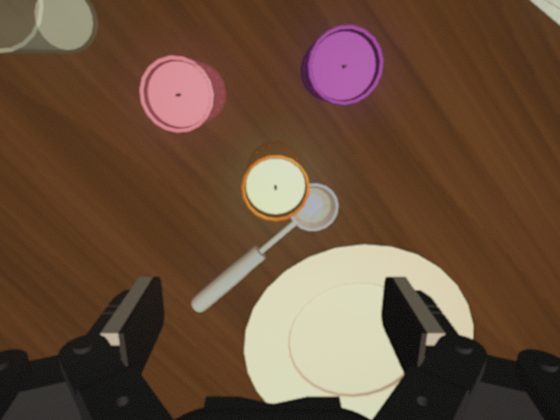

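The amber rim is centred at (275.5,187.5), about 2 mm from the prediction. The ladle bowl at (315,207) stays below the fingertips, and the finger paths left and right are free. Refine from this view, then grasp.

```bash
python3 - <<'E'
from plant import robot
from h import *
f=robot.grab_frame("wrist");R,t=f["R"],f["t"];c=-R.T@t
d=R.T@np.array([(275.5-f["cx"])/f["fx"],(187.5-f["cy"])/f["fy"],1]);p=c+d*(.085-c[2])/d[2]
P=cloud(f);m=(np.hypot(P[...,0]-p[0],P[...,1]-p[1])<.04)&(abs(P[...,2]-.08)<.01)
print("ray",p,"depth",cv2.minEnclosingCircle(P[m][:,:2].astype(np.float32)),P[m][:,2].max())
x,y=(p[0]+.4875)/2,(p[1]-.354)/2
robot.move_straight([x,y,.12],vel=.15)
print(robot.move_straight([x,y,.054],vel=.06,contact_N=6));st(robot)
robot.grip(0.3,25);st(robot)
print(robot.move_straight([x,y,.075],vel=.05));st(robot)
robot.move_straight([x,y,.30],vel=.15);st(robot)
f=robot.grab_frame("wrist");cv2.imwrite("pics/w2.png",f["image"][:,:,::-1])
E
```

```text
ray [ 0.48848082 -0.3561725   0.085     ] depth ((0.4878288507461548, -0.35666072368621826), 0.028046993538737297) 0.08653910584167673
False
t 7.58 tcp [ 0.4882 -0.3553  0.0544] [ 3.141 -0.     0.873] F [ 0.2  1.  -0.5] open 1.003 gf 0.0 q [-0.01  0.72  0.82  1.9  -0.71  0.84  0.49]
t 7.95 tcp [ 0.4883 -0.3553  0.0545] [ 3.141 -0.     0.873] F [ 0.6 -0.1  3.2] open 0.656 gf 26.3 q [-0.01  0.72  0.82  1.9  -0.71  0.84  0.49]
False
t 8.52 tcp [ 0.488  -0.3549  0.0751] [ 3.141 -0.     0.873] F [ 0.3  0.9 -2.3] open 0.646 gf 26.9 q [-0.03  0.7   0.85  1.89 -0.68  0.87  0.47]
t 10.17 tcp [ 0.4877 -0.3547  0.2991] [-3.14   0.     0.873] F [-0.   0.1 -2.3] open 0.649 gf 26.9 q [-0.19  0.46  1.07  1.68 -0.43  1.26  0.27]
```

View pics/w2.png

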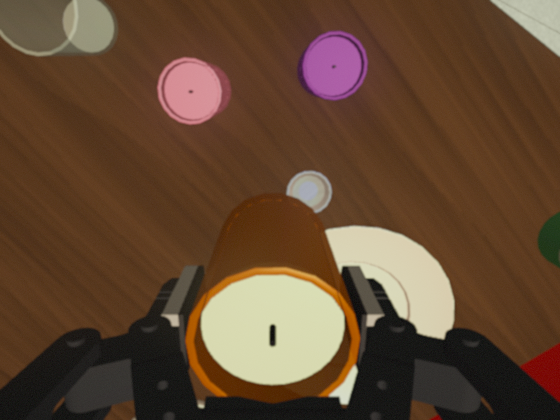

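The glass (rim centre about (273,330)) is held squarely and upright between the pads. Carrying it over and setting it down.

```bash
python3 - <<'E'
from plant import robot
from h import *
robot.goto(box(-.005,.045,.33),[np.pi,0,95.2*D]);st(robot)
robot.move_straight(box(-.005,.045,.085),vel=.12);st(robot)
print(robot.move_straight(box(-.005,.045,.058),vel=.02,contact_N=3));st(robot)
p=robot.sense()["tcp_pos"]
if p[2]<.068:
    robot.grip(.85);robot.sleep(.3);st(robot)
    robot.move_straight([p[0],p[1],.12],vel=.06);robot.move_straight([p[0],p[1],.40],vel=.25);st(robot)
    d={n:robot.grab_frame(n) for n in("top","scene","wrist")}
    import pickle;pickle.dump(d,open("f1.pkl","wb"))
    cv2.imwrite("pics/w3.png",np.hstack([cv2.resize(d["scene"]["image"][130:310,320:500],(400,400)),cv2.resize(d["wrist"]["image"],(400,300)).copy() if 0 else cv2.resize(d["wrist"]["image"],(400,400))])[:,:,::-1])
E
```

```text
t 12.07 tcp [0.4905 0.1527 0.3301] [3.141 0.    1.659] F [ 0.2  0.7 -1.4] open 0.65 gf 27.0 q [-1.34  0.21  1.13  1.83 -0.2   1.23 -0.05]
t 14.26 tcp [0.4905 0.1541 0.0855] [ 3.141 -0.     1.662] F [-1.   0.5 -1.8] open 0.649 gf 27.0 q [-1.02  0.54  0.84  2.09 -0.59  0.76  0.28]
True
t 15.29 tcp [0.4901 0.1539 0.0624] [-3.141 -0.     1.661] F [-0.4  0.3  5.4] open 0.649 gf 27.2 q [-0.99  0.57  0.8   2.1  -0.63  0.72  0.32]
t 15.91 tcp [0.4891 0.1539 0.0616] [-3.139e+00  1.000e-03  1.662e+00] F [-0.1 -0.1  0.1] open 0.851 gf 0.0 q [-0.99  0.58  0.8   2.11 -0.63  0.72  0.32]
t 18.3 tcp [0.4894 0.1537 0.3988] [-3.137e+00  2.000e-03  1.662e+00] F [0.7 0.5 0.6] open 0.853 gf 0.0 q [-1.4   0.14  1.16  1.72 -0.13  1.37 -0.12]
```

View pics/w3.png

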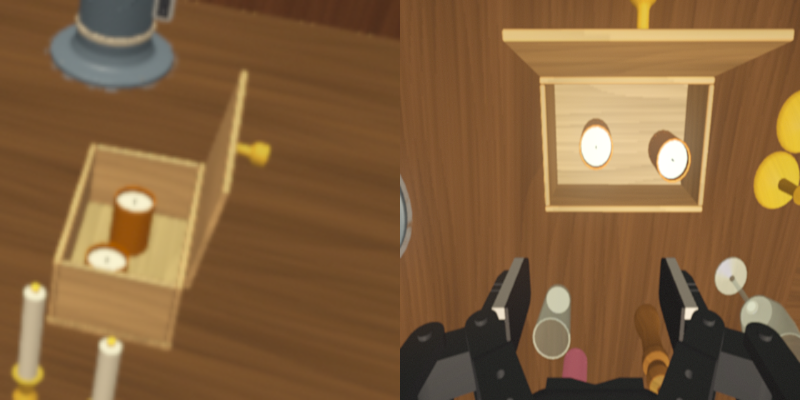

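Both glasses stand upright in the box at (595,147) and (672,158) of the right panel, clear of each other. The lid still leans outward. Next I measure the lid angle and check which tool attitudes can push it round.

```bash
cat >> h.py <<'E'
from scipy.spatial.transform import Rotation as Ro
def att(phi,k): # tool z tilted by phi from down toward -box x; k*90deg about tool z
    xb=np.array([-np.sin(BA),np.cos(BA),0]);yb=np.array([-np.cos(BA),-np.sin(BA),0]);up=np.array([0,0,1.])
    z=-np.sin(phi)*xb-np.cos(phi)*up;y=yb;x=np.cross(y,z)
    return (Ro.from_matrix(np.stack([x,y,z],1))*Ro.from_euler("z",k*np.pi/2)).as_euler("xyz")
def tcp(th,r,yb,phi,off=0,nose=.011): # TCP so that the tip touches the outer face
    xx=.08-r*np.cos(th)+(.009+off)*np.sin(th);zz=.11+r*np.sin(th)+(.009+off)*np.cos(th)
    return box(xx+nose*np.sin(phi),yb,zz+nose*np.cos(phi))
E
python3 - <<'E'
from plant import robot
from h import *
import pickle
d=pickle.load(open("f1.pkl","rb"));o=pickle.load(open("f0.pkl","rb"))
for n,f in(("top",o["top"]),("scene",o["scene"]),("wrist",d["wrist"])):
    C=cloud(f);q=C[(C[...,2]>.14)&(C[...,2]<.265)&(C[...,0]>.4)&(C[...,0]<.66)&(C[...,1]>.2)&(C[...,1]<.34)]
    e=q[:,:2]-BC;xb=e@[-np.sin(BA),np.cos(BA)];yb=e@[-np.cos(BA),-np.sin(BA)]
    k=abs(yb)>.03;s=np.polyfit(q[k,2],xb[k],1);res=xb[k]-np.polyval(s,q[k,2]);g=abs(res)<.01;s=np.polyfit(q[k,2][g],xb[k][g],1)
    print(n,"theta",np.pi/2+np.arctan(s[0]),"face x at z=.11",np.polyval(s,.11))
for phi in(0,20,35,50):
  for yb in(-.06,.06):
    for k in(0,1,2,3):
      a=att(phi*D,k)
      L=[robot.inverse_kinematics(tcp(1.85,.135,yb,phi*D,.10),a)]+[robot.inverse_kinematics(tcp(t,.135,yb,phi*D),a) for t in(1.85,1.2,.6,0)]
      print(phi,yb,k,"".join("x" if q is None else "o" for q in L),"" if L[1] is None else L[1].round(2))
E
```

```text
top theta 1.7075408055124084 face x at z=.11 0.07912331135765527
scene theta 1.7080578583320576 face x at z=.11 0.0775552457898869
wrist theta 1.7060285600280245 face x at z=.11 0.07637545814152191
0 -0.06 0 ooooo [ 0.19  0.71 -1.18  1.54  0.67  1.34  2.18]
0 -0.06 1 ooooo [-1.    0.49  0.68  1.61 -0.33  1.16  1.42]
0 -0.06 2 ooooo [-1.23  0.64  1.1   1.63 -0.6   1.25  0.08]
0 -0.06 3 ooooo [-1.28  0.74  1.27  1.63 -0.72  1.32 -1.38]
0 0.06 0 ooooo [ 0.24  0.49 -1.17  1.8   0.49  1.18  2.16]
0 0.06 1 ooooo [-1.24  0.3   0.76  1.87 -0.23  1.06  1.28]
0 0.06 2 ooooo [-1.41  0.37  1.02  1.88 -0.35  1.09 -0.17]
0 0.06 3 ooooo [-1.53  0.48  1.25  1.89 -0.5   1.14 -1.58]
20 -0.06 0 ooooo [-0.9   0.53  0.36  1.5   0.13  1.3   2.61]
20 -0.06 1 ooooo [-1.14  0.61  0.75  1.52 -0.08  1.29  1.23]
20 -0.06 2 ooooo [-1.32  0.77  1.14  1.53 -0.35  1.33 -0.1 ]
20 -0.06 3 ooooo [-1.35  0.83  1.25  1.53 -0.44  1.35 -1.59]
20 0.06 0 ooooo [-1.08  0.36  0.4   1.76  0.15  1.25  2.48]
20 0.06 1 ooooo [-1.34  0.42  0.76  1.78  0.02  1.23  1.06]
20 0.06 2 ooooo [-1.49  0.51  1.02  1.78 -0.12  1.22 -0.37]
20
[... 325 characters left out ...]
 0.47  0.33  1.69  0.32  1.42  2.34]
35 0.06 1 ooooo [-1.4   0.56  0.79  1.71  0.13  1.36  0.98]
35 0.06 2 ooooo [-1.51  0.63  0.99  1.72  0.02  1.34 -0.47]
35 0.06 3 ooooo [-1.59  0.73  1.17  1.72 -0.1   1.34 -1.9 ]
50 -0.06 0 ooooo [-0.66  0.72 -0.26  1.35  0.74  1.78  2.21]
50 -0.06 1 ooooo [-1.26  0.84  0.81  1.4   0.2   1.51  1.09]
50 -0.06 2 ooooo [-1.37  0.98  1.12  1.41 -0.01  1.48 -0.28]
50 -0.06 3 ooooo [-1.41  1.06  1.25  1.41 -0.13  1.48 -1.75]
50 0.06 0 ooooo [-1.08  0.57  0.23  1.63  0.47  1.6   2.24]
50 0.06 1 ooooo [-1.44  0.69  0.8   1.66  0.24  1.48  0.94]
50 0.06 2 ooooo [-1.52  0.76  0.95  1.66  0.15  1.46 -0.54]
50 0.06 3 ooooo [-1.6   0.86  1.14  1.66  0.03  1.44 -1.96]
```

The lid angle is 1.708 rad, agreed by three views. I will push it with closed fingertips tilted 35°, off-centre from the knob at box y = +75 mm.

```bash
python3 - <<'E'
from plant import robot
from h import *
phi,yb,r=35*D,.075,.135;a=att(phi,2)
robot.grip(0.0,20)
p=np.array(tcp(1.708,r,yb,phi,.07));u=p+[0,0,.2]
robot.goto(u,a);st(robot)
robot.move_straight(p,vel=.15);st(robot)
print(robot.move_straight(tcp(1.66,r,yb,phi),vel=.05,contact_N=2.5));st(robot)
for th in np.arange(1.5,.99,-.1):
    robot.move_straight(tcp(th,r,yb,phi),vel=.06)
st(robot)
d=robot.grab_frame("scene");cv2.imwrite("pics/s4.png",cv2.resize(d["image"][100:310,280:560],(800,600))[:,:,::-1])
E
```

```text
t 19.95 tcp [0.4432 0.339  0.4417] [3.141 0.613 1.662] F [ 0.6 -0.8  0.6] open -0.0 gf 0.0 q [-1.58  0.52  1.04  1.39  0.11  1.75 -0.44]
t 21.43 tcp [0.4437 0.3386 0.2427] [3.14  0.61  1.661] F [0.5 0.3 0.1] open -0.001 gf 0.0 q [-1.54  0.66  0.95  1.66 -0.01  1.4  -0.52]
True
t 22.67 tcp [0.4491 0.271  0.2513] [-3.141  0.609  1.661] F [0.7 0.1 0.1] open -0.001 gf 0.0 q [-1.54  0.59  1.    1.77  0.06  1.33 -0.49]
t 25.19 tcp [0.4577 0.1763 0.2374] [-3.14   0.611  1.661] F [-0.4  0.1 -0.1] open 0.004 gf 0.0 q [-1.49  0.52  1.04  1.91  0.13  1.19 -0.43]
```

View pics/s4.png

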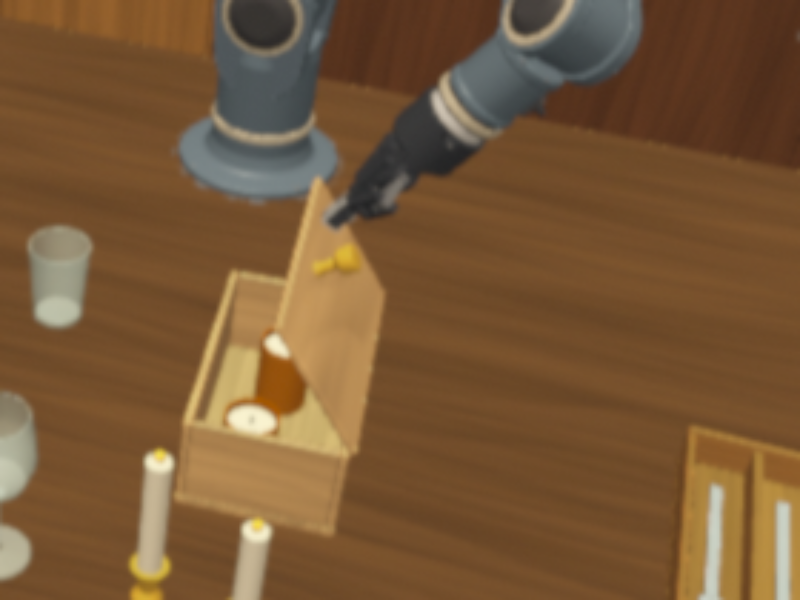

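The fingertips at (340,215) press the outer face near its end, the lid is about half-way down, the knob at (345,260) is clear, and both glasses stand. Now closing the rest of the way.

```bash
python3 - <<'E'
from plant import robot
from h import *
phi,yb,r=35*D,.075,.135
for th in np.arange(.9,.15,-.1): robot.move_straight(tcp(th,r,yb,phi),vel=.06)
st(robot)
e=np.array(tcp(0,r,yb,phi))-[0,0,.012]
print(robot.move_straight(e,vel=.03,contact_N=12));st(robot)
robot.sleep(.2);st(robot)
p=robot.sense()["tcp_pos"];robot.move_straight(p+[0,0,.05],vel=.08);robot.move_straight(p+[0,0.05,.25],vel=.2)
robot.sleep(.2)
for n in("top","scene"):
    f=robot.grab_frame(n);C=cloud(f);e=C[...,:2]-BC
    xb=e@[-np.sin(BA),np.cos(BA)];y=e@[-np.cos(BA),-np.sin(BA)]
    k=(abs(xb)<.072)&(abs(y)<.12)&(abs(y)>.03)&(C[...,2]<.16)&(C[...,2]>.05)
    s=np.polyfit(xb[k],C[...,2][k],1);print(n,k.sum(),"slope",s[0],"z at 0",s[1])
    if n=="scene":cv2.imwrite("pics/s5.png",f["image"][:,:,::-1])
st(robot)
E
```

```text
t 28.24 tcp [0.4635 0.1119 0.1543] [-3.139  0.611  1.662] F [ 0.3  0.  -0.1] open -0.003 gf 0.0 q [-1.36  0.6   0.99  2.05  0.11  0.95 -0.39]
True
t 29.07 tcp [0.4643 0.1095 0.1318] [-3.138  0.613  1.663] F [-2.4  1.9  9.9] open -0.001 gf 4.8 q [-1.33  0.63  0.96  2.07  0.09  0.9  -0.39]
t 29.27 tcp [0.4643 0.1095 0.1318] [-3.139  0.613  1.663] F [-2.4  2.2  9.1] open 0.002 gf 4.7 q [-1.33  0.63  0.96  2.07  0.09  0.9  -0.39]
top 2572 slope 0.00038758446163246485 z at 0 0.11767344921580643
scene 1893 slope 0.0016224373019423429 z at 0 0.11763608621858031
t 31.53 tcp [0.4642 0.1593 0.3815] [-3.139  0.613  1.663] F [ 0.3 -0.4 -0.5] open 0.003 gf 0.0 q [-1.58  0.35  1.16  1.75  0.26  1.46 -0.38]
```

View pics/s5.png

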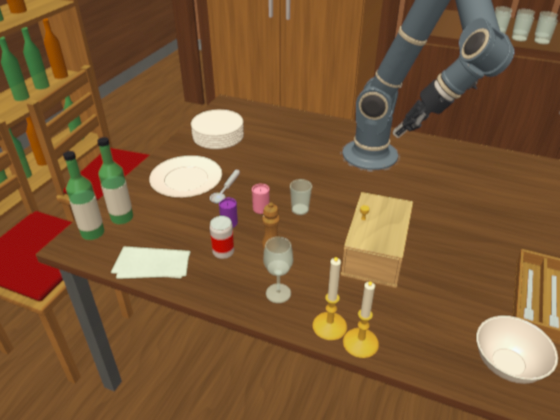

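The lid lies flat and closed at (380,225), with slope below 0.002 and its top at about 118 mm. The bystanders are unmoved and the arm is clear.

```bash
python3 -c "
from plant import robot
print(robot.close_job())"
```

```text
the job is handed in; nothing more can be done
None
```

The amber candle glass stands upright in the box beside the packed one, the lid is fully closed, nothing else on the table moved, and the job is handed in; the hand-in returned no verdict.

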